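# Swap the syrup tubes and hold the red one aslant over the mug

### The arm

A 7-joint arm with a two-finger parallel gripper is mounted at the origin on the work surface. World frame = base frame: x ahead of the robot, y to its left, z up, the work surface at z = 0. Lengths are in m, angles in rad, forces in N, time in s.
With the tool pointing down it reaches from about 0.425 to 0.875 m from the base axis. Payload 8.4 kg.
Tool frame: the origin (TCP) lies on the mounting face of the last link; the fingertips stand 182 mm ahead of it and the grasp point (between the pads) lies 164 mm ahead of it; z points along the fingers, y is the line along which they close (so a half turn about z gives the same grasp; the last joint's range is limited). The gripper opens to 87 mm and grips with 3 to 60 N. Pads are 19 mm wide; open, the fingers measure 117 mm over their backs; the gripper's body (75 mm by 190 mm) begins 51 mm behind the grasp point.
Start: joints at [-1.353, 0.333, 0.04, 1.465, -0.013, 1.343, -0.059], TCP at [0.202, 0.618, 0.405] pointing down, gripper open.
Joint ranges: [-2.58, 2.58], [-0.38, 2.09], [-1.3, 1.39], [0.25, 2.4], [-1.5, 4.64], [0.08, 2.09], [-2.65, 2.65]. Speed limits (rad/s): [2.22, 2.22, 2.79, 2.79, 3.14, 3.14, 3.14].

### API

Orientations are given as a unit quaternion [x, y, z, w].
In Python, from bench import ctrl gives the robot as it stands. Calls block until the motion is done:
- ctrl.goto(position, orientation): joint-space move of the TCP to a pose.
- ctrl.movel(position, frame=None, feed=0.15, max_force=None): straight line of the TCP; frame=None keeps the orientation; feed is the mean speed in m/s. With max_force (N) it stops when the force on the tool has changed by that much, and returns True; else False.
- ctrl.set_joints(angles): joint-space move.
- ctrl.set_gripper(opening, f_grip=None): finger opening in m; f_grip is the grip in N (None keeps the last); returns when the fingers have stopped.
- ctrl.wait(seconds).
- ctrl.inverse_kinematics(position, orientation): joint angles nearest the present ones, or None.
- ctrl.get_obs(): the state.
- ctrl.grab_frame(name): name is "scene" or "top" or "wrist"; returns (picture, depth): 384x512x3 uint8, red, green, blue; 384x512 float32, m along the optical axis (not along the pixel's ray), 0 where there is no reading.
- ctrl.calibration(name): a dict with "intrinsics" (3x3 intrinsics, pixels), "R" (3x3) and "t" (3): a world point X has camera coordinates R X + t. Camera axes: x right, y down, z forward; pixel columns grow to the right and rows downward; lengths in m; the calibration is good to about 2 mm. A picture is of the moment at which its call begins: read the wrist's pose just before it. calibration takes no time and is no camera call; for the wrist camera it gives the pose at the moment of the call.
A pose or a line that the arm cannot do raises ctrl.PlanningError and nothing moves.
- ctrl.hand_in(): hands the job in; it is judged then, once.
Trained networks look in the newest picture that a camera, given by its name, has taken for a name from the list of things; names that differ only in an ending like _2 or _b are one class to them, and where a whole thing is asked for, a point or a joint stands for the part that bears it (a point fixed in the world has none). Each returns a list of dicts, best first, with "conf" (0 to 1); they miss things now and then, are a little off and sometimes report something else, mostly with a low value. They report only what shows in the picture. A call takes as long as a camera call. They do not tell look-alikes from the thing itself.
- ctrl.boxes_of(camera, target): "rect" ([left, top, width, height] in pixels, round what is visible of it).
The state is a dict: "time": time; "joint_positions": joint angles; "qvel": joint speeds; "joint_efforts": joint torques, N m; "eef_pos": TCP position; "eef_rot": TCP orientation; "force": force on the tool from outside, world axes, zero at the start; "torque": the same for the moment, N m; "grip_width": finger opening in m; "finger_force": force on a finger pad.
Only numpy, scipy, OpenCV 4.12 (cv2) and the standard library are available. Lean on these libraries where they do the work, as an engineer would, in place of code of your own. Each camera call takes 0.05 s, during which the arm holds its last target. There are 200 camera calls.

### The job

The yellow syrup tube was left standing out: put it back into the empty hole of the wooden rack, nozzle down and fully home, and let go of it. Then draw the red tube out of the rack and hold it leaning about 45 degrees, its white nozzle end lowest, over the middle of the terracotta mug's mouth and a few centimetres above the rim, touching nothing; finish while still holding it there steadily. Leave the mug, the green tube, the sugar shaker, the wooden spoon and the biscuit tin where they are.

Things in the scene. Friction and masses are not known exactly. Their poses are not given: they have to be found in the camera images.
- yellow_tube: yellow rigid plastic syrup tube with a white nozzle cap as its lower end, standing loose on the steel top on that cap. Round, 34 mm diameter, 130 mm long (the white cap is 33 mm diameter and the lowest 30 mm, chamfered at the foot; the top 8 mm taper to 24 mm diameter), about 110 g. Origin: centre of the nozzle face (the underside); z runs along the tube to its other end.
- red_tube: the same tube in red, standing nozzle down in a hole of the rack. Origin: centre of the nozzle face (the underside), which rests 10 mm above the steel top; z runs along the tube to its other end. Its mass varies by about a third.
- green_tube: the same tube in green, standing in another hole of the rack; to be left alone. Origin and axes as for the red tube.
- rack: fixed wooden block, 70 mm (its x) by 250 mm (its y) by 50 mm high, with a row of three round blind holes along its y at -80, 0 and +80 mm; each hole is 37 mm in diameter, 40 mm deep (floor 10 mm above the steel top) with a 3 mm chamfer at the mouth. Origin: centre of the underside. Which hole holds what changes.
- empty_hole: the hole of the rack with no tube in it, a thin grey felt disc on its floor. Origin: centre of the hole's floor, 40 mm below the rack's top, 10 mm above the steel top.
- mug: terracotta mug, loose, 84 mm diameter at the rim, 95 mm tall, wall 4 mm, 0.32 kg; its handle is on its +y side and points roughly away from the robot. Origin: centre of the underside.
- mug_rim (a point): centre of the mug's mouth, at rim height, 95 mm above the steel top; the mouth is 76 mm across inside.
- sugar_shaker: glass sugar shaker with steel spout top, 72 mm diameter, 142 mm tall, beyond the rack; leave alone. Origin: centre of the underside.
- wooden_spoon: wooden spoon, 270 mm long, lying on the steel top beyond the mug; leave alone. Origin: underside, middle of its length; x runs towards the bowl.
- biscuit_tin: round blue tin with white lid, 174 mm diameter, 106 mm tall, at the right; leave alone. Origin: centre of the underside.
Not all that is in view belongs to the job. What is shaped like the red_tube but blue is not meant. What is shaped like the yellow_tube but blue is not meant.

How it is judged:
By the outcome, as a careful person would: the job done as asked, in the order asked, and still so for the second after the job is handed in, while the arm keeps its last pose, push and grip.
It also fails if it takes over 64 s, if anything falls off the work surface, if the arm or the gripper's body presses on something with over 40 N, if the wrist force passes 120 N, or if a joint passes its speed limit or range.

## Working session

There is one attempt and no reset: what is moved stays moved. The work goes in short steps, each a Python script; the robot and the scene stay as the last script left them, time stands still between calls to the robot, and variables do not carry over. Pictures are saved under pics/ and viewed, at most 10 in all, crops included, and the job is handed in when it is done.

```bash
mkdir -p pics; ls; python3 - <<'E'
from bench import ctrl
import cv2,numpy as np
for n in ("scene","top"):
    p,d=ctrl.grab_frame(n); cv2.imwrite(f"pics/{n}0.png",p[...,::-1]); np.savez(f"/tmp/{n}0.npz",p=p,d=d)
    c=ctrl.calibration(n); print(n,np.round(c["R"],3).tolist(),np.round(c["t"],3),c["intrinsics"][0])
    for t in ("yellow_tube","red_tube","green_tube","rack","empty_hole","mug","sugar_shaker","wooden_spoon","biscuit_tin"):
        print(t,[(np.round(b["rect"]).astype(int).tolist(),round(b["conf"],2)) for b in ctrl.boxes_of(n,t)])
o=ctrl.get_obs();print(o["time"],o["eef_pos"],o["eef_rot"],o["grip_width"])
E
```

```text
pics
scene [[-0.758, 0.652, 0.002], [0.471, 0.55, -0.69], [-0.451, -0.522, -0.724]] [ 0.516 -0.173  1.439] [450.4105768    0.         256.42514334]
yellow_tube [([305, 164, 17, 41], 0.87), ([283, 157, 12, 37], 0.67)]
red_tube [([397, 221, 25, 40], 0.94), ([348, 235, 22, 34], 0.59)]
green_tube [([318, 223, 17, 32], 0.63)]
rack [([302, 233, 105, 78], 0.64)]
empty_hole []
mug [([228, 131, 36, 41], 0.87)]
sugar_shaker [([266, 286, 38, 53], 0.89)]
wooden_spoon [([166, 178, 70, 56], 0.65)]
biscuit_tin [([149, 92, 59, 58], 0.88)]
top [[-0.028, -1.0, 0.004], [-0.988, 0.028, -0.154], [0.153, -0.008, -0.988]] [-0.107  0.59   1.069] [398.97726541   0.         256.77395525]
yellow_tube [([217, 232, 16, 9], 0.69), ([242, 225, 13, 14], 0.65)]
red_tube [([129, 198, 19, 16], 0.72), ([105, 250, 30, 12], 0.63)]
green_tube [([158, 190, 16, 16], 0.6)]
rack [([92, 180, 100, 55], 0.7)]
empty_hole [([113, 209, 7, 12], 0.39), ([127, 196, 22, 22], 0.27)]
mug [([294, 194, 38, 41], 0.57)]
sugar_shaker [([128, 113, 33, 35], 0.91)]
wooden_spoon [([241, 148, 92, 18], 0.69)]
biscuit_tin [([362, 164, 75, 69], 0.95)]
1.0 [0.20251497 0.61761606 0.40475448] [ 1.57765608e-01  9.87476589e-01  6.11392924e-07 -1.12172140e-05] 0.0871944043186828
```

```bash
python3 - <<'E'
import cv2,numpy as np
a=cv2.imread("pics/scene0.png")[80:350,130:440];b=cv2.imread("pics/top0.png")[100:290,70:450]
cv2.imwrite("pics/c1.png",cv2.resize(a,None,fx=2.2,fy=2.2,interpolation=3));cv2.imwrite("pics/c2.png",cv2.resize(b,None,fx=2.1,fy=2.1,interpolation=3))
E
```

```text
(no output)
```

View pics/c1.png

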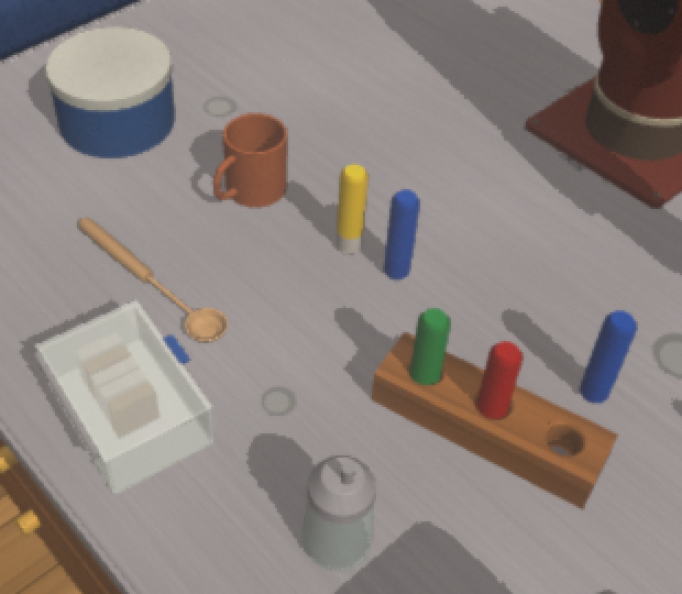

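View pics/c2.png

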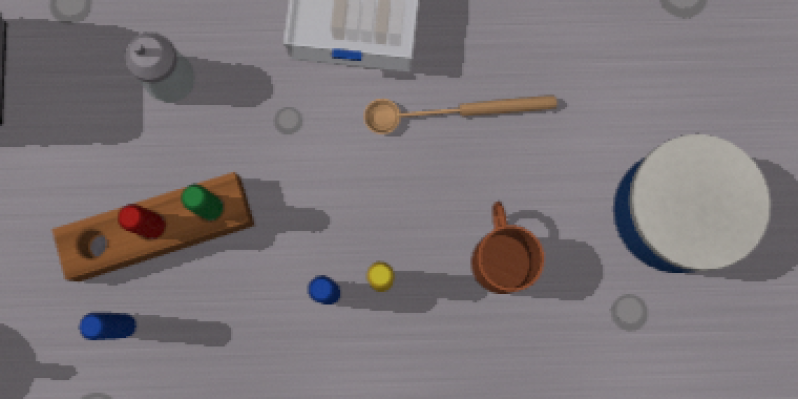

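The pictures show the tubes clearly (full-image pixels):
- **Yellow candidates, scene picture:** yellow at (289,175) and blue at (312,185). The yellow one with a white cap is the one meant, although the network ranks the blue one first.
- **Red candidates, scene picture:** red at (358,252) in the middle hole of the rack and blue at (408,241) standing loose. The red one in the rack is meant.
- **Other spots:** the empty hole is at (387,280) in the scene picture and about (113,216) in the top picture. The mug is at (312,223) in the top picture.

The enlarged crops confirm this. Next I'll get positions from depth.

```bash
cat > h.py <<'E'
import numpy as np,cv2
from bench import ctrl
from scipy.spatial.transform import Rotation as Ro
from scipy.optimize import least_squares
def cloud(p,d,c):
    v,u=np.mgrid[:d.shape[0],:d.shape[1]];K=c["intrinsics"]
    X=np.stack([(u-K[0,2])/K[0,0]*d,(v-K[1,2])/K[1,1]*d,d],-1)
    W=(X-c["t"])@c["R"]; W[d<=0]=np.nan
    return W,cv2.cvtColor(p,cv2.COLOR_RGB2HSV).astype(int)
COL=dict(yellow=(22,35,120),green=(50,80,80),blue=(105,130,90),red=(-6,3,150),wood=(5,18,90))
def mask(h,n):
    a,b,s=COL[n];H=np.where(h[...,0]>170,h[...,0]-180,h[...,0]); return (H>=a)&(H<=b)&(h[...,1]>=s)&(h[...,2]>40)
def circ(P,r):
    P=P[:,:2];f=lambda q:np.hypot(*(P-q).T)-r
    # start displaced from the seen side is unknown: try several, keep best
    m=np.median(P,0);best=min((least_squares(f,m+r*np.array([np.cos(a),np.sin(a)]),loss="soft_l1",f_scale=.001) for a in np.arange(0,6.3,.8)),key=lambda s:s.cost)
    return best.x,best.cost
def down(a): # tool z down, tool y along world angle a
    y=np.array([np.cos(a),np.sin(a),0]);z=np.array([0,0,-1.]);return Ro.from_matrix(np.c_[np.cross(y,z),y,z]).as_quat()
E
python3 - <<'E'
from h import *
for n in("scene","top"):
    f=np.load(f"/tmp/{n}0.npz");W,h=cloud(f["p"],f["d"],ctrl.calibration(n))
    print(n,"table z",np.nanmedian(W[100:300,100:400,2]))
    for t in("yellow","red","green","blue"):
        k,l,st,_=cv2.connectedComponentsWithStats(mask(h,t).astype(np.uint8))
        for i in range(1,k):
            if st[i,4]<60 or st[i,4]>1500: continue
            P=W[l==i];P=P[~np.isnan(P[:,0])];S=P[(P[:,2]>.05)&(P[:,2]<.125)]
            T=P[P[:,2]>P[:,2].max()-.008]
            print(t,st[i],"axis",np.round(circ(S,.017)[0],4) if len(S)>20 else None,"topc",np.round(T.mean(0),4))
    m=mask(h,"wood")&(abs(W[...,2]-.05)<.006)
    P=W[m][:,:2];P=P[np.hypot(*(P-np.median(P,0)).T)<.16]
    r=cv2.minAreaRect((P*1000).astype(np.float32));print("rack",len(P),r)
    m=mask(h,"red")|mask(h,"wood")|mask(h,"red");m=(h[...,1]>110)&((h[...,0]<15)|(h[...,0]>170))&(abs(W[...,2]-.094)<.006)
    k,l,st,ce=cv2.connectedComponentsWithStats(m.astype(np.uint8))
    for i in range(1,k):
        if st[i,4]>25: P=W[l==i];print("rim?",st[i],np.round(circ(P,.040)[0],4),np.round(P.mean(0),3))
E
```

```text
scene table z 0.0012466593533515195
yellow [284 155  13  34 351] axis [ 0.4721 -0.1047] topc [ 0.4757 -0.1019  0.1294]
red [349 236  18  34 361] axis [0.5501 0.1966] topc [0.5538 0.1996 0.1401]
green [331   0  27  51 827] axis [-0.4218 -0.7121] topc [-0.4114 -0.6874  0.1113]
green [362   0  41  35 966] axis [-0.5498 -0.5843] topc [-0.5366 -0.5535  0.1195]
green [398   0  36  41 344] axis None topc [-0.8235 -0.5275  0.0481]
green [317 220  17  35 396] axis [0.5728 0.1198] topc [0.5758 0.1222 0.1398]
blue [156 119  52  32 975] axis [ 0.5872 -0.4492] topc [ 0.5877 -0.4443  0.0797]
blue [306 166  14  41 422] axis [ 0.4571 -0.0331] topc [ 0.4605 -0.0306  0.1298]
blue [395 221  24  42 538] axis [0.4203 0.2435] topc [0.4242 0.2451 0.1294]
rack 2110 ((551.26611328125, 196.957275390625), (74.47232818603516, 249.50958251953125), 16.66977310180664)
rim? [415 126  34   7  94] [0.0241 0.0247] [0.047 0.047 0.094]
rim? [232 132  28  20 145] [ 0.4919 -0.2675] [ 0.495 -0.266  0.093]
rim? [349 250  15  10  44] [0.5278 0.1859] [0.562 0.203 0.094]
top table z 0.0007719498895674163
yellow [245 225  13  14 140] axis [ 0.4744 -0.1031] topc [ 0.4738 -0.1036  0.1293]
red [127 198  21  15 230] axis [0.5523 0.1979] topc [0.5518 0.1962 0.1399]
green [157 188  19  17 212] axis [0.5749 0.121 ] topc [0.5737 0.1198 0.1399]
blue [228 123  14   6  62] axis [ 0.7583 -0.065 ] topc [ 0.7712 -0.0671  0.0719]
blue [363 177  35  53 389] axis [ 0.5326 -0.4446] topc [ 0.5335 -0.4372  0.078 ]
blue [217 231  15  14 156] axis [ 0.4595 -0.0317] topc [ 0.4588 -0.0326  0.13  ]
blue [108 249  27  13 293] axis [0.4225 0.2448] topc [0.4225 0.2433 0.1301]
rack 1627 ((551.832275390625, 197.33480834960938), (70.97698974609375, 250.48660278320312), 16.208084106445312)
rim? [297 207  32  32 164] [ 0.4922 -0.268 ] [ 0.491 -0.269  0.094]
```

```bash
cat > look.py <<'E'
from h import *
def look(name,targets):
    c=ctrl.calibration("wrist");p,d=ctrl.grab_frame("wrist");cv2.imwrite(f"pics/{name}.png",p[...,::-1]);np.savez(f"/tmp/{name}.npz",p=p,d=d,**c)
    W,h=cloud(p,d,c)
    for t in targets:
        if t=="wood":
            m=mask(h,t)&(abs(W[...,2]-.05)<.005);P=W[m][:,:2];print("rack",len(P),cv2.minAreaRect((P*1000).astype(np.float32)));continue
        k,l,st,_=cv2.connectedComponentsWithStats(mask(h,t).astype(np.uint8))
        for i in range(1,k):
            if st[i,4]<200: continue
            P=W[l==i];P=P[~np.isnan(P[:,0])];T=P[P[:,2]>P[:,2].max()-.003];S=P[(P[:,2]>.05)&(P[:,2]<.12)]
            r=cv2.minEnclosingCircle((T[:,:2]*1000).astype(np.float32))
            print(t,st[i],"top circle",r,T[:,2].max(),"axis",circ(S[::5],.017)[0] if len(S)>50 else None)
    return W,h
E
python3 - <<'E'
from look import *
A=np.radians(16.4)
ctrl.goto([.53,.22,.42],down(A))
o=ctrl.get_obs();print(o["time"],o["eef_pos"],o["joint_positions"])
W,h=look("w1",["wood","red","green"])
ctrl.goto([.473,-.104,.42],down(np.radians(14)))
W,h=look("w2",["yellow","blue"]);o=ctrl.get_obs();print(o["time"],o["joint_positions"])
cv2.imwrite("pics/w12.png",np.hstack([cv2.resize(cv2.imread(f"pics/w{i}.png"),(400,300)) for i in(1,2)]))
E
```

```text
2.8667 [0.52944567 0.22180498 0.4197761 ] [-0.91721793  0.1774613   0.50823039  1.65517627 -0.08879425  1.33221572
 -0.10521264]
rack 6617 ((552.7763671875, 197.1154327392578), (69.85350036621094, 249.38668823242188), 16.31083869934082)
red [ 254  186   33   54 1405] top circle ((552.61279296875, 197.5552215576172), 12.954178810119629) 0.14228172591631855 axis [0.55280063 0.19661984]
green [253 281  31  27 720] top circle ((527.9508666992188, 248.26597595214844), 2.345914840698242) 0.3251226344291097 axis None
yellow [ 238  162   34   47 1224] top circle ((474.3034362792969, -104.06999969482422), 12.813726425170898) 0.132627577429421 axis [ 0.47451968 -0.10463628]
blue [ 240   98   37   38 1038] top circle ((459.4076843261719, -32.826820373535156), 13.109614372253418) 0.13267712244331303 axis None
blue [488 195  24  33 388] top circle ((772.122314453125, -66.67548370361328), 19.861412048339844) 0.07326267083254066 axis [ 0.75682132 -0.06582301]
4.2167 [-0.69517939 -0.06549596  0.79570099  1.86274889  0.04861624  1.32494494
  0.33468377]
```

View pics/w12.png

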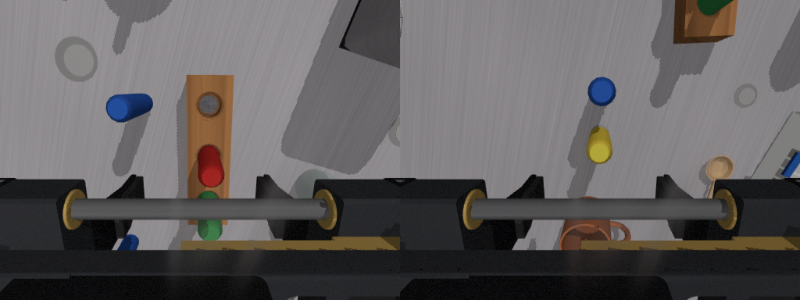

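The left view (rack) shows the empty hole with its felt disc at about (208,104) and red at (209,165). The right view shows yellow at (599,145) and blue at (601,91), and the fingers will close clear of the blue tube. Now I'll grasp yellow.

```bash
python3 - <<'E'
from look import *
q=down(np.radians(16.3))
ctrl.goto([.4744,-.1043,.34],q)
ctrl.movel([.4744,-.1043,.264],feed=.08,max_force=15)
o=ctrl.get_obs();print(o["eef_pos"],o["force"])
ctrl.set_gripper(0.0,30)
o=ctrl.get_obs();print(o["eef_pos"],o["grip_width"],o["finger_force"],o["force"])
ctrl.movel([.4744,-.1043,.42],feed=.15)
ctrl.goto([.5303,.2739,.40],q);ctrl.wait(.3)
o=ctrl.get_obs();print(o["time"],o["eef_pos"],o["eef_rot"],q,o["grip_width"],o["joint_positions"])
W,h=look("w3",["wood","red","yellow"])
E
```

```text
[ 0.4746395  -0.10440727  0.26443016] [-0.015045   -0.86288543 -0.81306331]
[ 0.47438281 -0.10428646  0.26396931] 0.03293118854746294 29.969584732025396 [-0.91357337 -0.16413745 -1.10927885]
9.575 [0.53051209 0.27319208 0.40030672] [6.00135254e-01 7.99898505e-01 2.40864446e-04 2.54312027e-05] [0.59972214 0.80020832 0.         0.        ] 0.033129854375296156 [-0.97698161  0.2407828   0.51015664  1.62880494 -0.12120879  1.30312413
 -0.16359548]
rack 3101 ((548.3761596679688, 212.2998046875), (69.87393188476562, 218.43421936035156), 16.37934684753418)
yellow [ 224  192   64   62 2912] top circle ((527.7156982421875, 285.8394470214844), 8.159625053405762) 0.26398691530351986 axis None
yellow [ 221  281   70   27 1369] top circle ((524.5089111328125, 297.8277587890625), 10.119688987731934) 0.30551834127078475 axis None
```

View pics/w3.png

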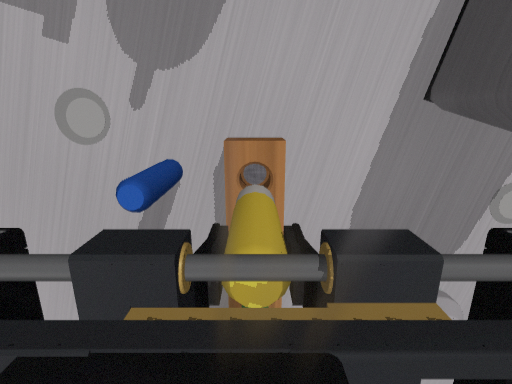

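The tube hangs straight between the fingers, and the hole (255,175) lines up with the rack behind the nozzle. I'll fit the held tube's axis and the hole mouth from this frame.

```bash
python3 - <<'E'
from look import *
f=np.load("/tmp/w3.npz");W,h=cloud(f["p"],f["d"],f)
P=W[mask(h,"yellow")|(0*W[...,0]>0)];P=P[(P[:,2]>.165)&(P[:,2]<.262)]
def r(q): # axis (x,y at z=.2) + slopes
    c=q[:2]+np.outer(P[:,2]-.2,q[2:]);return np.hypot(*(P[:,:2]-c).T)-.017
s=least_squares(r,[.53,.274,0,0],loss="soft_l1",f_scale=.001);print(len(P),s.x,np.abs(s.fun).mean())
for n in("w1","w3"):
    f=np.load(f"/tmp/{n}.npz");W,h=cloud(f["p"],f["d"],f)
    D=np.hypot(W[...,0]-.5303,W[...,1]-.2739)
    # hole rim: project wood-top pixels onto z=.05, and see where the hole lies (ray∩plane)
    K=f["intrinsics"];v,u=np.mgrid[:384,:512];d=np.stack([(u-K[0,2])/K[0,0],(v-K[1,2])/K[1,1],0*u+1.],-1)@f["R"];o=-f["t"]@f["R"]
    X=o+d*((.05-o[2])/d[...,2])[...,None];D=np.hypot(X[...,0]-.5303,X[...,1]-.2739)
    m=(W[...,2]<.046)&(D<.027);Q=X[m][:,:2];print(n,m.sum(),cv2.minEnclosingCircle((Q*1000).astype(np.float32)),Q.mean(0))
E
```

```text
2863 [ 0.53149538  0.27291139  0.00507835 -0.00328931] 0.0002744471466169918
w1 750 ((530.103515625, 273.9328308105469), 18.22977638244629) [0.52998394 0.27425816]
w3 584 ((530.1531372070312, 274.8177490234375), 18.155141830444336) [0.52913797 0.27786878]
```

```bash
python3 - <<'E'
from look import *
x,y=.5295,.2742
ctrl.movel([x,y,.33],feed=.12);ctrl.wait(.2);o=ctrl.get_obs();print(o["eef_pos"],o["force"])
print(ctrl.movel([x,y,.272],feed=.04,max_force=12));ctrl.wait(.2)
o=ctrl.get_obs();print(o["time"],o["eef_pos"],o["force"],o["grip_width"])
E
```

```text
[0.52976894 0.27427271 0.3308757 ] [-0.59689116  0.63266459 -0.67096067]
True
12.0667 [0.52949162 0.27421249 0.27392928] [-0.46062089 -1.4562736   5.93498933] 0.032798021546691286
```

Yellow is seated: the TCP stopped at 0.2739 against an expected 0.274. I'll release it, back off and check it, and test IK for the leaning pose.

```bash
python3 - <<'E'
from look import *
ctrl.set_gripper(0.08);ctrl.movel([.5295,.2742,.36],feed=.2)
q=down(np.radians(16.3))
ctrl.goto([.5527,.1971,.36],q);ctrl.wait(.1)
look("w4",["red","yellow"])
p,d=ctrl.grab_frame("scene");cv2.imwrite("pics/s4.png",cv2.resize(p[200:330,280:440,::-1],None,fx=3,fy=3))
o=ctrl.get_obs();print(o["time"],o["eef_pos"],o["joint_positions"])
P=np.array([.492,-.268,.140])
W=[]
for b in np.arange(0,360,15):
  for r in np.arange(0,360,30):
    a=np.array([np.cos(np.radians(b)),np.sin(np.radians(b)),1])/2**.5;z=-a
    y0=np.array([-np.sin(np.radians(b)),np.cos(np.radians(b)),0]);R=np.c_[np.cross(y0,z),y0,z]@Ro.from_euler("z",r,degrees=True).as_matrix()
    j=ctrl.inverse_kinematics(P+a*(.264-.012),Ro.from_matrix(R).as_quat())
    if j is not None: W.append((np.abs(np.array(j)-o["joint_positions"]).max().round(2),b,r,np.round(j,2).tolist()))
W.sort(key=lambda w:w[0]);print(len(W));[print(*w) for w in W[:12]]
E
```

```text
red [ 234  172   43   65 2173] top circle ((552.1194458007812, 197.41363525390625), 13.330150604248047) 0.14222547006561972 axis [0.55277362 0.19655089]
yellow [ 231   79   48   52 1939] top circle ((529.6165771484375, 273.6490783691406), 13.061996459960938) 0.14265645713400982 axis None
14.2917 [0.55220176 0.19838315 0.35926662] [-0.87998066  0.25218213  0.54444085  1.70761655 -0.13806223  1.22127134
 -0.015454  ]
204
0.42 45 150 [-0.51, 0.67, 0.77, 1.47, 0.2, 1.59, -0.05]
0.45 60 180 [-0.72, 0.58, 0.89, 1.66, 0.28, 1.41, -0.46]
0.47 45 120 [-0.48, 0.66, 0.73, 1.47, 0.22, 1.6, 0.45]
0.49 60 150 [-0.63, 0.53, 0.76, 1.66, 0.35, 1.44, 0.0]
0.51 45 180 [-0.57, 0.72, 0.88, 1.48, 0.14, 1.58, -0.52]
0.52 60 120 [-0.59, 0.51, 0.7, 1.66, 0.38, 1.45, 0.5]
0.54 30 120 [-0.37, 0.79, 0.78, 1.3, 0.07, 1.76, 0.38]
0.54 30 150 [-0.37, 0.8, 0.79, 1.3, 0.06, 1.76, -0.13]
0.59 30 180 [-0.42, 0.84, 0.9, 1.3, -0.0, 1.75, -0.6]
0.6 75 180 [-0.86, 0.41, 0.89, 1.85, 0.47, 1.27, -0.44]
0.66 75 150 [-0.75, 0.37, 0.75, 1.85, 0.52, 1.3, 0.04]
0.69 15 120 [-0.24, 0.9, 0.82, 1.14, -0.07, 1.91, 0.28]
```

View pics/s4.png

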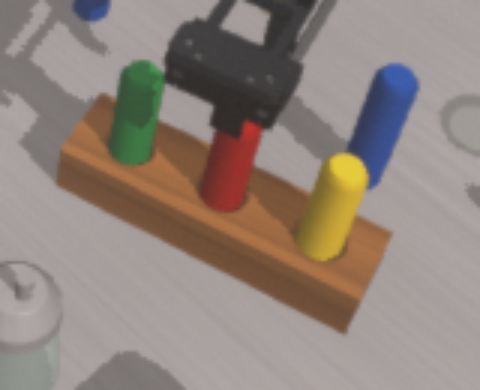

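In the scene crop, yellow stands upright in the rack at (332,205), level with red and green. Wrist depth agrees, with yellow's top at 0.1427 and red's at 0.1422. Next I'll pull the red tube (235,165).

```bash
python3 - <<'E'
from look import *
q=down(np.radians(16.3));x,y=.5525,.1969
ctrl.movel([x,y,.33],feed=.12)
print(ctrl.movel([x,y,.262],feed=.08,max_force=15))
ctrl.set_gripper(0.0,45);ctrl.wait(.2)
o=ctrl.get_obs();L=o["eef_pos"][2]-.010;print(L,o["eef_pos"],o["grip_width"],o["force"])
ctrl.movel([*o["eef_pos"][:2],.44],feed=.1)
b,r=45,150;cb,sb=np.cos(np.radians(b)),np.sin(np.radians(b))
a=np.array([cb,sb,1])/2**.5;y0=np.array([-sb,cb,0])
R=Ro.from_matrix(np.c_[np.cross(y0,-a),y0,-a]@Ro.from_euler("z",r,degrees=True).as_matrix()).as_quat()
T=np.array([.492,-.268,.140])+a*L
ctrl.goto(T+[0,0,.08],R);ctrl.wait(.2)
p,d=ctrl.grab_frame("scene");cv2.imwrite("pics/s5.png",cv2.resize(p[60:260,180:440,::-1],None,fx=3,fy=3));np.savez("/tmp/s5.npz",p=p,d=d)
p,d=ctrl.grab_frame("top");cv2.imwrite("pics/t5.png",p[...,::-1]);np.savez("/tmp/t5.npz",p=p,d=d)
look("w5",["red"])
o=ctrl.get_obs();print(o["time"],o["eef_pos"],T,o["eef_rot"],R,o["grip_width"],o["force"])
np.savez("/tmp/T.npz",T=T,R=R,L=L,a=a)
E
```

```text
False
0.2519389071425405 [0.55247618 0.19688496 0.26193891] 0.03304609778673537 [ 0.30837299  0.79705642 -0.75445301]
red [ 232  196   55   58 2503] top circle ((548.85009765625, -196.6435546875), 8.013612747192383) 0.29681575880242894 axis None
red [ 218  282   77   26 1870] top circle ((547.4425048828125, -202.54251098632812), 7.700143337249756) 0.31809788074919015 axis None
20.5667 [ 0.61798801 -0.14172669  0.39830107] [ 0.61796945 -0.14203055  0.31814771] [ 0.73288041  0.56267707 -0.37917838  0.05004581] [ 0.73296291  0.56242222 -0.37940952  0.04995021] 0.03311463738305359 [ 1.35314918  0.717266   -1.78435338]
```

View pics/s5.png

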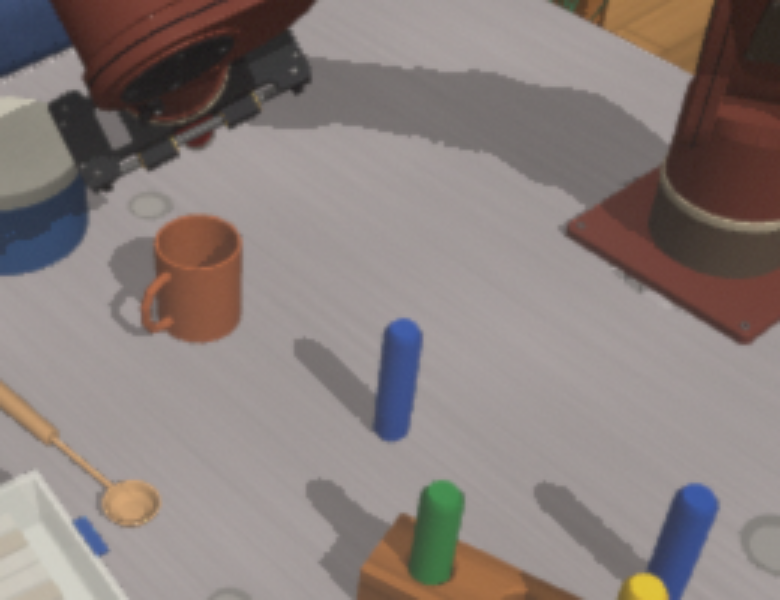

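The arm hides the red tube, which is pointing away from this camera. The mug (200,275) stands undisturbed and yellow stays in the rack. I'll fit the held tube's axis from the wrist depth, fit the rim again, then descend.

```bash
cat > fit.py <<'E'
from look import *
def axis(name,tcp,a,L):
    f=np.load(f"/tmp/{name}.npz");W,h=cloud(f["p"],f["d"],f)
    P=W[mask(h,"red")];P=P[~np.isnan(P[:,0])];s=(P-tcp)@-a;P=P[(s>.165)&(s<L-.031)&(np.linalg.norm(np.cross(P-tcp,a),axis=1)<.03)]
    c0=tcp-a*L;e1=np.cross(a,[0,0,1]);e1/=np.linalg.norm(e1);e2=np.cross(a,e1)
    def r(q):
        dd=a+q[2]*e1+q[3]*e2;dd/=np.linalg.norm(dd);return np.linalg.norm(np.cross(P-(c0+q[0]*e1+q[1]*e2),dd),axis=1)-.017
    s=least_squares(r,np.zeros(4),loss="soft_l1",f_scale=.001);q=s.x;dd=a+q[2]*e1+q[3]*e2;dd/=np.linalg.norm(dd)
    print(len(P),"resid",abs(s.fun).mean(),"nozzle",c0+q[0]*e1+q[1]*e2,"nominal",c0,"lean",np.degrees(np.arccos(dd[2])))
def rim(name,cam):
    f=np.load(f"/tmp/{name}.npz");W,h=cloud(f["p"],f["d"],ctrl.calibration(cam))
    m=(h[...,1]>110)&((h[...,0]<15)|(h[...,0]>170))&(abs(W[...,2]-.094)<.006)&(np.hypot(W[...,0]-.492,W[...,1]+.268)<.06)
    P=W[m];print(name,len(P),circ(P,.040)[0] if len(P)>20 else None)
E
python3 - <<'E'
from fit import *
T=np.load("/tmp/T.npz");o=ctrl.get_obs()
axis("w5",o["eef_pos"],T["a"],T["L"]);rim("s5","scene");rim("t5","top")
ctrl.movel(T["T"],feed=.08);ctrl.wait(.4)
o=ctrl.get_obs();print(o["time"],o["eef_pos"],o["force"],o["grip_width"])
look("w6",[]);axis("w6",o["eef_pos"],T["a"],T["L"])
for c,n in(("scene","s6"),("top","t6")):
    p,d=ctrl.grab_frame(c);np.savez(f"/tmp/{n}.npz",p=p,d=d);cv2.imwrite(f"pics/{n}.png",p[...,::-1]);rim(n,c)
a=cv2.resize(cv2.imread("pics/w6.png"),(400,300));b=cv2.resize(cv2.imread("pics/t6.png")[130:280,230:430],(400,300))
cv2.imwrite("pics/m6.png",np.hstack([a,b]))
E
```

```text
1163 resid 0.00016949081027433854 nozzle [ 0.4925885  -0.26805455  0.22000378] nominal [ 0.49201855 -0.26769615  0.22015336] lean 45.01537663357942
s5 157 [ 0.49215407 -0.26770565]
t5 113 [ 0.4925421  -0.26809351]
22.1167 [ 0.61796968 -0.14205834  0.31827913] [-0.5011059  -0.43814962 -1.25807365] 0.03326969362434563
1165 resid 0.00017142799283938605 nozzle [ 0.49247101 -0.26844806  0.1400957 ] nominal [ 0.49200023 -0.26802779  0.14013142] lean 45.01879191929103
s6 118 [ 0.49220193 -0.26795164]
t6 134 [ 0.49237386 -0.26779294]
```

View pics/m6.png

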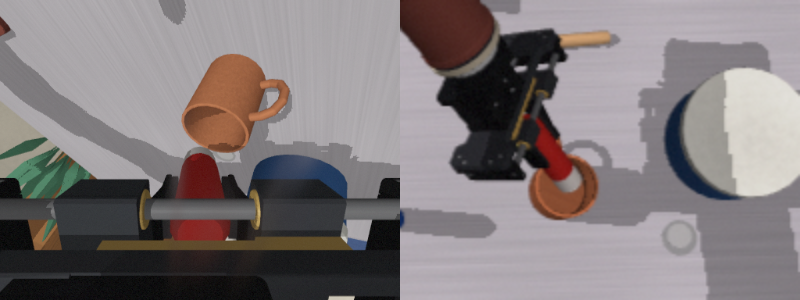

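The top view on the right shows the white nozzle at (570,185) over the mug's mouth. The fit gives a 45.0° lean, the nozzle within 1 mm of the rim centre, and its lowest point about 33 mm above the rim. Nothing is touching, so I'm handing in.

```bash
python3 - <<'E'
from bench import ctrl
ctrl.wait(.5);print(ctrl.get_obs()["time"],ctrl.hand_in())
E
```

```text
the job is handed in; nothing more can be done
22.7667 None
```

The job is handed in at 22.8 s: the yellow tube is fully home in the rack and released, and the red tube is held steadily at 45° over the middle of the mug's mouth, about 3 cm above the rim and touching nothing.

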